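# Preset the regulating valve on the meter test rig

### The job

Preset the dry meter test rig's regulating valve: turn the red handwheel clockwise until it comes up against its closed stop, then back it off anticlockwise exactly two full turns. Finish while still holding the wheel's black crank handle between the fingers at that setting, so that I can nip up the lock nut under the wheel. Leave the other things on the bench where they are.

Things in the scene. Friction and masses are not known exactly. Their poses are not given: they have to be found in the camera images.
- rig: The test rig, bolted down in a new place and yaw each time: grey base plate 150 mm (x) by 480 mm (y) carrying a pipe line along y. Origin on the bench right under the valve; a water meter stands 170 mm to +y (top 118 mm above the bench), a pressure gauge 322 mm to +y (top 157 mm). With the valve at its closed stop, or exactly one or two turns open, the crank handle lies to +x of the wheel axis.
- wheel_axis (a point): Top centre of the hub of the valve's red four-spoked handwheel, on its vertical axis, 175 mm above the bench. The wheel is 112 mm over its rim; rim, spokes and hub lie 155 to 175 mm above the bench, and it does not rise or fall. The steel stem tip in the hub rises 3 mm a turn as the valve opens, to at most 20 mm above the hub.
- handle_grip (a point): Middle of the black crank handle standing upright on the wheel's rim, 214 mm above the bench, 50 mm from the wheel axis. A round grip 22 mm across and 68 mm long, 176 to 244 mm above the bench; it spins freely on its own pin, so a gripper of fixed direction can hold it while carrying it round in a circle.
- wheel (a joint): Turn of the handwheel in rad: 0 at the closed stop, growing as the valve opens (anticlockwise seen from above), so 6.283 is one turn open and 12.566 two turns; the open stop is at 21. The wheel takes about 4 N at the handle to turn, stays where it is left, and meets a hard stop at 0. It starts between a quarter turn and four fifths of a turn open.
- screw0_center (a point): Loose brass meter screw standing on its head: head 22 mm across and 6 mm high, 28 mm tall in all; this point is half-way up. Not part of the job.
- screw1_center (a point): Loose brass meter screw standing on its head: head 22 mm across and 6 mm high, 28 mm tall in all; this point is half-way up. Not part of the job.
- screw2_center (a point): Loose brass meter screw standing on its head: head 22 mm across and 6 mm high, 28 mm tall in all; this point is half-way up. Not part of the job.
- terminal_block_center (a point): Loose cream enamel terminal block, 44 by 100 mm (long way along its y) and 29 mm high; this point is half-way up its middle. Not part of the job.
- magnifier_center (a point): Loose chrome magnifier: round base 96 mm across, post in its middle, lens ring 80 mm across reaching 90 mm to the side of the post along its x, 130 mm tall; this point is in the middle of its base, 12 mm up. Not part of the job.
- seal_punch_center (a point): Loose tarnished steel seal punch lying down, about 110 mm long along its x and 16 mm thick; this point is its middle. Not part of the job.
- handle: The crank handle itself; its origin lies at the foot of the grip, 176 mm above the bench, on the handle's own axis.

How it is judged:
On the way:
1. the wheel is turned clockwise up to its closed stop (value of joint wheel below 0.1 rad), for 0.1 s.
At the end, for the whole second after the job is handed in: After having been at its closed stop (within 0.10 rad), the wheel stands still two turns open (12.566 rad, within 0.25 rad), and the crank handle is still held between the closed fingers (grip of more than 3 N, grasp point within 18 mm of the handle's axis and 40 mm of its middle) (value of joint wheel between 12.316 and 12.816 rad and velocity of joint wheel between -0.1 and 0.1 rad/s and contact force between the fingers and handle above 3 N and distance between the grasp point and handle_grip below 0.04 m and horizontal distance between the grasp point and handle_grip below 0.018 m); the arm keeps its last pose, push and grip.
It fails at once if a bystander (screw, terminal block, magnifier or seal punch) is shifted by more than 20 mm (distance of any of screw0_center, screw1_center, screw2_center, terminal_block_center, magnifier_center, seal_punch_center from where it was at the start of the episode above 0.02 m).
It also fails if it takes over 61 s, if anything falls off the work surface, if the arm or the gripper's body presses on something with over 40 N, if the wrist force passes 120 N, or if a joint passes its speed limit or range.

### The arm

A 6-joint arm with a two-finger parallel gripper is mounted at the origin on the work surface. World frame = base frame: x ahead of the robot, y to its left, z up, the work surface at z = 0. Lengths are in m, angles in rad, forces in N, time in s.
With the tool pointing down it reaches from about 0.25 to 0.775 m from the base axis. Payload 4 kg.
Tool frame: the origin (TCP) lies where the fingers leave the gripper's body, on its centre line; the fingertips stand 97 mm ahead of it and the grasp point (between the pads) lies 78 mm ahead of it; z points along the fingers, x is the direction in which the jaws open and shut, and the axes are right-handed (so a half turn about z gives the same grasp; the last joint's range is limited). The gripper opens to 94 mm and grips with 3 to 60 N. Pads are 16 mm wide; open, the fingers measure 119 mm over their backs; the gripper's body (75 mm by 177 mm) begins 78 mm behind the grasp point.
Start: joints at [1.225, 0.087, 1.371, -0, 1.684, -0.103], TCP at [0.132, 0.534, 0.303] pointing down, gripper open.
Joint ranges: [-3.1, 3.1], [-0.76, 2.03], [0.27, 2.55], [-1.08, 4.22], [0.17, 2.65], [-2.57, 2.57]. Speed limits (rad/s): [2.79, 2.79, 3.14, 3.14, 3.14, 3.14].

### API

Orientations are given as [roll, pitch, yaw] about the fixed x, y, z axes, in that order (R = Rz(yaw) Ry(pitch) Rx(roll)).
In Python, from bench import * gives the robot as it stands.
- The arm moves only by the tool jog_arm, never from a script. Its argument "moves" is a list of rows, each a list of 7 numbers: the turn, a rotation vector about the world's x, y, z in rad, then the shift along the world's x, y, z in mm, then the finger opening in mm, from 0 to 94. In form: [[rx, ry, rz, tx, ty, tz, fingers], ...]. A call has 1 to 12 rows; each row shifts and turns the commanded pose from where the row before left it; what a row does not reach is not made up. A row lasts 1/8 s, in which the tool goes at most 62.5 mm and 10.7 degrees, less where a joint would pass 70% of its speed; a pose out of reach is approached as far as the arm can. A call is refused whole if a number of a shift passes 62.5 or a number of a turn 0.188, either way. A call with a gripper value outside its range is refused whole. The fingers move at their own pace and stop on an object; the grip force is fixed at half the most. Time passes only in rows, so rows that do not move let the fingers close. It gives the time, the measured TCP pose, the force and the opening at its end, in the units of the state.
- get_obs(): the state, without advancing time (a new reading comes with each control period).
- snapshot(name): name is "side" or "top" or "wrist"; returns the picture (420x560x3 uint8, red, green, blue); there is no depth.
- get_calibration(name): a dict with "camera_matrix" (3x3 intrinsics, pixels), "R" (3x3) and "t" (3): a world point X has camera coordinates R X + t. Camera axes: x right, y down, z forward; pixel columns grow to the right and rows downward; lengths in m; the calibration is good to about 2 mm. A picture is of the moment at which its call begins: read the wrist's pose just before it. get_calibration takes no time and is no camera call; for the wrist camera it gives the pose at the moment of the call.
- close_job(): hands the job in, once; it reports no verdict.
Trained networks look in the newest picture that a camera, given by its name, has taken for a name from the list of things; names that differ only in an ending like _2 or _b are one class to them, and where a whole thing is asked for, a point or a joint stands for the part that bears it (a point fixed in the world has none). Each returns a list of dicts, best first, with "conf" (0 to 1); they miss things now and then, are a little off and sometimes report something else, mostly with a low value. They report only what shows in the picture. A call takes as long as a camera call.
- look_for(label, camera): "bbox" ([left, top, right, bottom] in pixels, round what is visible of it).
The state is a dict: "time": time; "joint_positions": joint angles; "qvel": joint speeds; "joint_torque": joint torques, N m; "tool_pos": TCP position; "ee_rot": TCP orientation; "wrist_force": force on the tool from outside, world axes, zero at the start; "wrist_torque": the same for the moment, N m; "width": finger opening in m.
Only numpy, scipy, OpenCV 4.12 (cv2) and the standard library are available. Lean on these libraries where they do the work, as an engineer would, in place of code of your own. Each camera call takes 0.05 s, during which the arm holds its last target.

## Working session

There is one attempt and no reset: what is moved stays moved. The work goes in short steps, Python scripts to look and compute and a tool call to move; the robot and the scene stay as the last step left them, time stands still between calls to the robot, and variables do not carry over. Pictures are saved under pics/ and viewed, and the job is handed in when it is done.

Besides the shell and the picture viewer there is one more tool, called after "Request:" as name(argument=value, ...) on one line, values as JSON. jog_arm: Moves the arm, as the interface text tells. Its arguments: {"type":"object","properties":{"moves":{"type":"array","items":{"type":"array","items":{"type":"number"}}}},"required":["moves"]}

```bash
ls; mkdir -p pics; python3 - <<'E'
from bench import *
import cv2,numpy as np
o=get_obs();print(o)
for n in ("side","top","wrist"):
    im=snapshot(n);cv2.imwrite(f"pics/{n}0.png",im[:,:,::-1])
    for l in ("wheel_axis","handle_grip","rig","handle"):
        r=look_for(l,n);print(n,l,[(x["bbox"],x["conf"]) for x in r[:3]])
    c=get_calibration(n);print(c)
print(get_obs()["time"])
E
```

```text
pics
{'time': 0.0, 'joint_positions': array([ 1.22488488e+00,  8.79626690e-02,  1.37222077e+00, -2.25224351e-05,
        1.68359508e+00, -1.03056046e-01]), 'qvel': array([-5.61656712e-04,  1.63163274e-04, -1.03957761e-03,  6.46128193e-04,
        9.31748426e-04,  9.97939352e-05]), 'joint_torque': array([-5.49166198e-04, -3.40174735e+01, -3.02430189e+01,  7.18046282e-02,
        3.27989913e-02, -1.62470956e-04]), 'tool_pos': array([0.1321365 , 0.5335546 , 0.30151674]), 'ee_rot': array([-3.14139005e+00,  2.17657303e-03,  1.32793864e+00]), 'wrist_force': array([ 0.20182038, -0.1647339 , -0.25702976]), 'wrist_torque': array([-0.02635658,  0.03318871,  0.02305035]), 'width': 0.09388144785063023}
side wheel_axis [([246.1, 157.6, 298.5, 192.6], 0.55)]
side handle_grip [([256.0, 162.4, 271.9, 196.4], 0.58), ([245.5, 156.9, 297.8, 194.7], 0.43), ([388.0, 306.8, 483.5, 363.2], 0.43)]
side rig [([174.6, 115.0, 335.0, 275.9], 0.72)]
side handle [([260.0, 163.2, 270.5, 193.1], 0.89), ([173.1, 112.5, 335.5, 276.9], 0.4)]
{'camera_matrix': array([[380.05253782,   0.        , 281.30693147],
       [
[... 705 characters left out ...]
3, -9.99874213e-01, -1.56767069e-02],
       [-9.95072025e-01, -8.42033608e-04, -9.91511766e-02],
       [ 9.91255043e-02,  1.58382243e-02, -9.94948886e-01]]), 't': array([-0.1209413 ,  0.54665309,  1.1482925 ])}
wrist wheel_axis []
wrist handle_grip []
wrist rig []
wrist handle []
{'camera_matrix': array([[350.14926519,   0.        , 276.49515636],
       [  0.        , 350.14926519, 208.22560305],
       [  0.        ,   0.        ,   1.        ]]), 'R': array([[ 2.40602847e-01,  9.70623637e-01, -1.55473686e-04],
       [ 9.41256315e-01, -2.33284025e-01,  2.44162063e-01],
       [ 2.36953201e-01, -5.88924283e-02, -9.69734429e-01]]), 't': array([-0.54963957, -0.02549276,  0.38939234])}
0.75
```

View pics/top0.png

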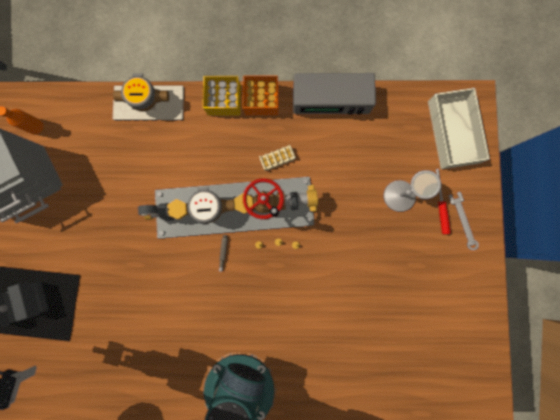

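View pics/side0.png

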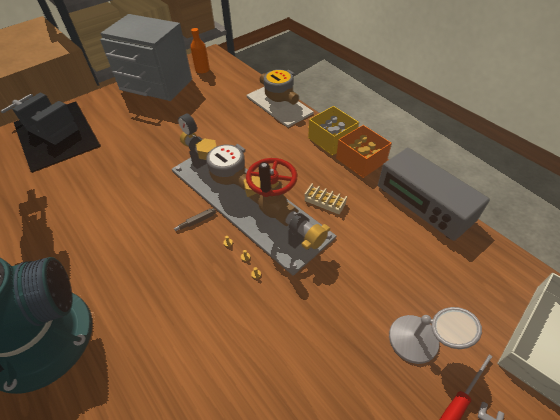

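View pics/wrist0.png

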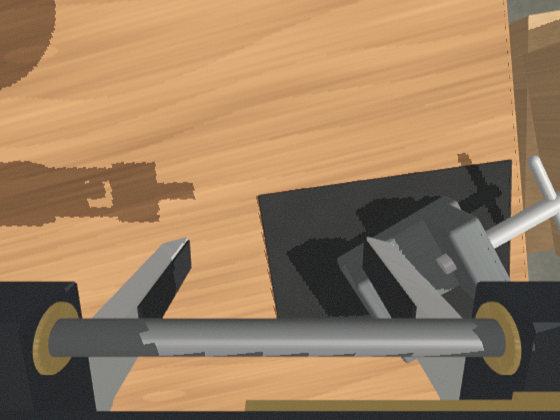

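```bash
python3 - <<'E'
import cv2
a=cv2.imread("pics/top0.png")[130:290,110:340];cv2.imwrite("pics/top0z.png",cv2.resize(a,None,fx=3.4,fy=3.4,interpolation=2))
a=cv2.imread("pics/side0.png")[100:280,160:350];cv2.imwrite("pics/side0z.png",cv2.resize(a,None,fx=3.3,fy=3.3,interpolation=2))
E
```

```text
(no output)
```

View pics/top0z.png

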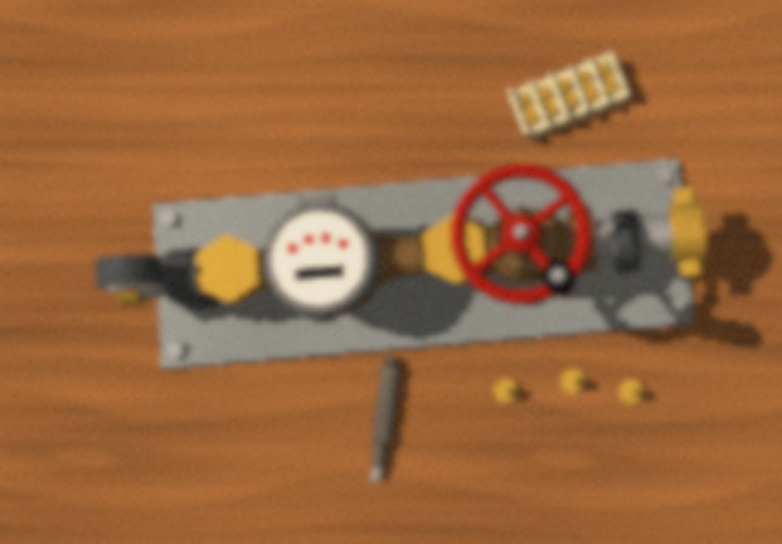

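View pics/side0z.png

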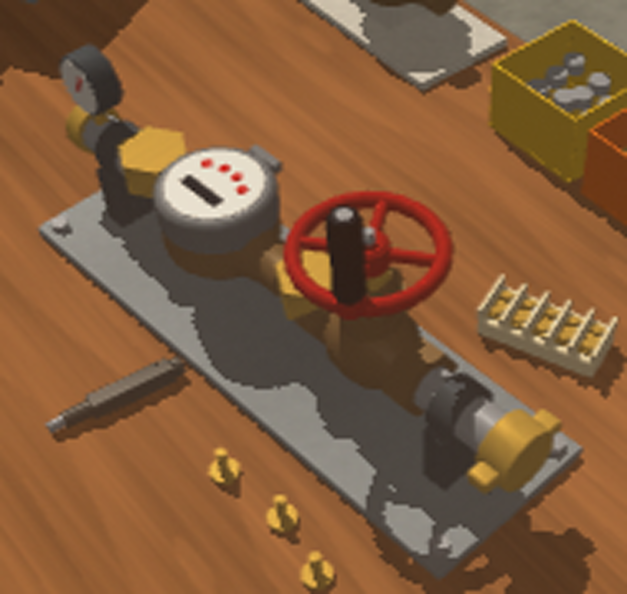

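```bash
cat > h.py <<'E'
from bench import *
import cv2,numpy as np
def ray(n,uv,C=None):
    c=C or get_calibration(n);K=c["camera_matrix"];d=c["R"].T@np.linalg.solve(K,[uv[0],uv[1],1.]);return -c["R"].T@c["t"],d/np.linalg.norm(d)
def atz(n,uv,z):
    o,d=ray(n,uv);return o+d*(z-o[2])/d[2]
def tri(rs):
    A=sum(np.eye(3)-np.outer(d,d) for o,d in rs);b=sum((np.eye(3)-np.outer(d,d))@o for o,d in rs);X=np.linalg.solve(A,b)
    return X.round(4),[round(float(np.linalg.norm(np.cross(X-o,d))),4) for o,d in rs]
E
python3 - <<'E'
from h import *
T=lambda x,y:(110+x/3.4-.35,130+y/3.4-.35)
S=lambda x,y:(160+x/3.3-.35,100+y/3.3-.35)
print("hub",tri([ray("top",T(520,231)),ray("side",S(371,240))]),atz("top",T(520,231),.177))
print("htop",tri([ray("top",T(560,275)),ray("side",S(345,213))]),atz("top",T(560,275),.244))
print("meter",tri([ray("top",T(320,259)),ray("side",S(216,185))]),atz("top",T(320,259),.118))
for p in((153,205),(678,160),(692,323),(163,367)): print(atz("top",T(*p),0.01).round(4))
for n,p in(("block",(570,95)),("punch",(385,420)),("s",(505,390)),("s",(573,380)),("s",(631,390))): print(n,atz("top",T(*p),0.02).round(3))
E
```

```text
hub (array([ 0.5514, -0.0774,  0.1754]), [0.0012, 0.0012]) [ 0.5502262 -0.0767942  0.177    ]
htop (array([ 0.5103, -0.1103,  0.2482]), [0.0003, 0.0003]) [ 0.51038969 -0.10997398  0.244     ]
meter (array([0.5348, 0.0903, 0.1183]), [0.001, 0.001]) [0.53394649 0.09089126 0.118     ]
[0.5935 0.2672 0.01  ]
[ 0.6347 -0.2094  0.01  ]
[ 0.4871 -0.2212  0.01  ]
[0.4469 0.2531 0.01  ]
block [ 0.692 -0.112  0.02 ]
punch [0.4   0.051 0.02 ]
s [ 0.427 -0.055  0.02 ]
s [ 0.436 -0.115  0.02 ]
s [ 0.427 -0.166  0.02 ]
```

Request:
jog_arm(moves=[[0,0,-0.11,25,-43,8,94],[0,0,-0.11,25,-43,8,94],[0,0,-0.11,25,-43,8,94],[0,0,-0.11,25,-43,8,94],[0,0,-0.11,25,-43,8,94],[0,0,-0.11,25,-43,8,94],[0,0,-0.11,25,-43,8,94],[0,0,-0.11,25,-43,8,94],[0,0,-0.11,25,-43,8,94],[0,0,-0.11,25,-43,8,94],[0,0,-0.11,25,-43,8,94],[0,0,-0.11,25,-43,8,94]])

```text
time: 2.25
tool_pos: [0.4327, 0.0163, 0.3993]
ee_rot: [-3.141, -0.001, 0.004]
wrist_force: [0.6, 0.2, 0.1]
width: 0.0944
```

```bash
python3 - <<'E'
from h import *
o=get_obs();print(o["tool_pos"],o["ee_rot"],o["joint_positions"].round(2))
im=snapshot("wrist");cv2.imwrite("pics/w1.png",im[:,:,::-1])
for l in ("wheel_axis","handle"): print(l,[(x["bbox"],x["conf"]) for x in look_for(l,"wrist")[:3]])
c=get_calibration("wrist");
def pr(X): v=c["R"]@np.array(X)+c["t"];v=c["camera_matrix"]@v;return (v/v[2])[:2].round(1)
print(pr([.551,-.077,.176]),pr([.5103,-.11,.244]),pr([.5103,-.11,.176]))
E
```

```text
[0.43273446 0.01628298 0.39927586] [-3.14143083e+00 -1.11715861e-03  4.09288757e-03] [-0.09 -0.17  1.43  0.    1.88 -0.1 ]
wheel_axis [([338.3, 236.2, 454.4, 384.8], 0.85)]
handle [([356.6, 361.0, 387.6, 381.8], 0.72)]
[399.6 297. ] [373.6 376.9] [354.9 327.4]
```

View pics/w1.png

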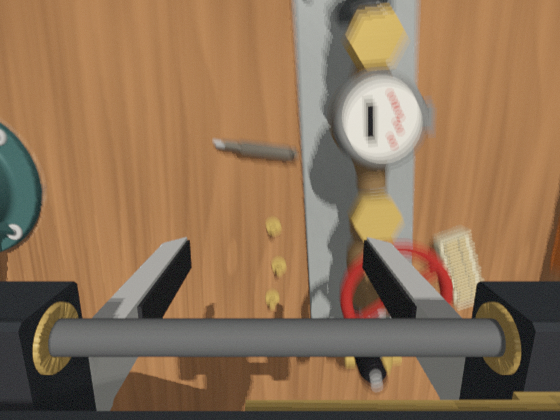

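Request:
jog_arm(moves=[[0,0,0,26,-42,0,94],[0,0,0,26,-42,0,94],[0,0,0,26,-42,0,94],[0,0,0,0,0,0,94]])

```text
time: 2.9
tool_pos: [0.511, -0.1091, 0.397]
ee_rot: [-3.141, 0.003, 0.007]
wrist_force: [-0.3, 0.5, -0.6]
width: 0.094
```

```bash
python3 - <<'E'
from h import *
o=get_obs();print(o["tool_pos"],o["ee_rot"])
for n in("wrist","side","top"):
    im=snapshot(n);cv2.imwrite(f"pics/{n}2.png",im[:,:,::-1])
a=cv2.imread("pics/side2.png")[60:220,200:370];cv2.imwrite("pics/side2z.png",cv2.resize(a,None,fx=3.5,fy=3.5,interpolation=2))
c=get_calibration("wrist")
def pr(X): v=c["R"]@np.array(X)+c["t"];v=c["camera_matrix"]@v;return (v/v[2])[:2].round(1)
print(pr([.5103,-.11,.244]))
E
```

```text
[ 0.51097299 -0.10906561  0.39702874] [-3.14055999e+00  2.81034507e-03  6.69264970e-03]
[276.8 227.8]
```

View pics/wrist2.png

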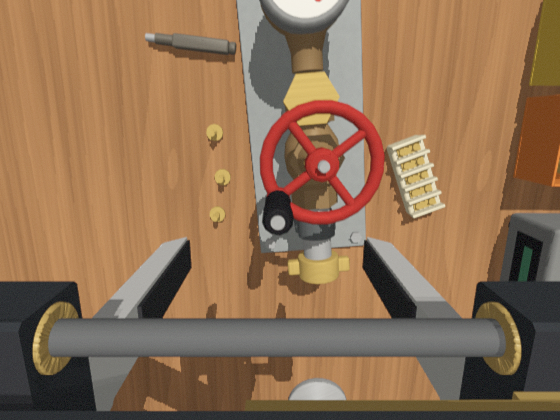

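View pics/side2z.png

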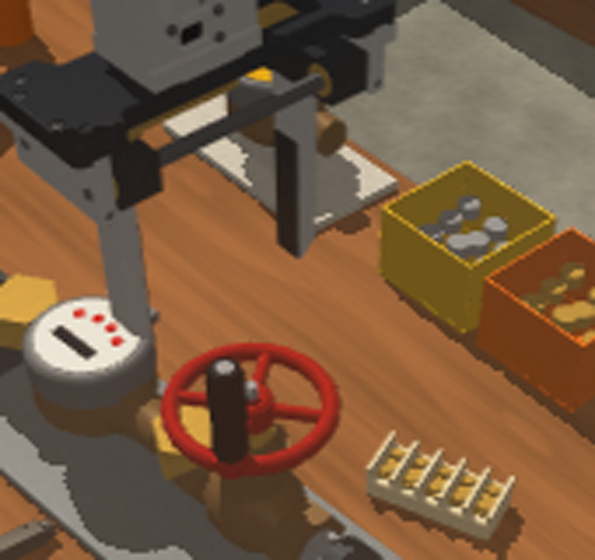

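```bash
python3 - <<'E'
from h import *
print(atz("wrist",(278,223),.244),atz("wrist",(322.5,163),.177), atz("wrist",(322,163),.175))
print(tri([ray("wrist",(278,223)),ray("top",(274.4,210.5)),ray("side",(264.2,164.2))]))
E
```

```text
[ 0.51108751 -0.10643512  0.244     ] [ 0.54944973 -0.07189189  0.177     ] [ 0.54927942 -0.07213025  0.175     ]
(array([ 0.5112, -0.1082,  0.2449]), [0.0019, 0.0021, 0.0012])
```

Request:
jog_arm(moves=[[0,0,0,0,0,-34,94],[0,0,0,0,0,-34,94],[0,0,0,0,1,-33,94],[0,0,0,0,0,0,22],[0,0,0,0,0,0,10],[0,0,0,0,0,0,10],[0,0,0,0,0,0,10],[0,0,0,0,0,0,10],[0,0,0,0,0,0,10]])

```text
time: 4.18
tool_pos: [0.5103, -0.1072, 0.2979]
ee_rot: [3.142, -0.0, 0.008]
wrist_force: [0.8, -0.5, 0.2]
width: 0.0378
```

```bash
python3 - <<'E'
from h import *
o=get_obs();print(o)
for n in("wrist","side"):
    im=snapshot(n);cv2.imwrite(f"pics/{n}3.png",im[:,:,::-1])
a=cv2.imread("pics/side3.png")[60:220,200:370];cv2.imwrite("pics/side3z.png",cv2.resize(a,None,fx=3.5,fy=3.5,interpolation=2))
E
```

```text
{'time': 4.175, 'joint_positions': array([-3.15892140e-01,  2.42880684e-02,  1.44622607e+00,  1.78942467e-05,
        1.67074808e+00, -3.23728140e-01]), 'qvel': array([ 2.81121962e-04,  1.32635745e-04,  5.65493851e-03,  1.54630893e-04,
       -2.07012422e-03, -8.86510060e-05]), 'joint_torque': array([ 1.86214509e-02, -3.13668287e+01, -3.02946031e+01,  6.65601762e-02,
        3.84571741e-02,  2.25701201e-04]), 'tool_pos': array([ 0.51029493, -0.10723193,  0.29787558]), 'ee_rot': array([ 3.14150442e+00, -3.18930289e-04,  7.83780273e-03]), 'wrist_force': array([ 0.76571856, -0.47536295,  0.20326037]), 'wrist_torque': array([-0.07269412,  0.02662739,  0.0265912 ]), 'width': 0.03777412072557868}
```

View pics/wrist3.png

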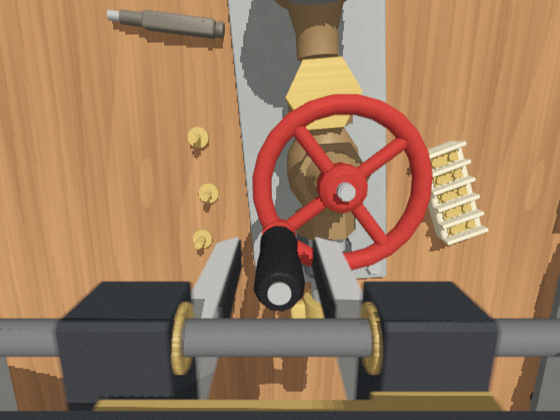

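View pics/side3z.png

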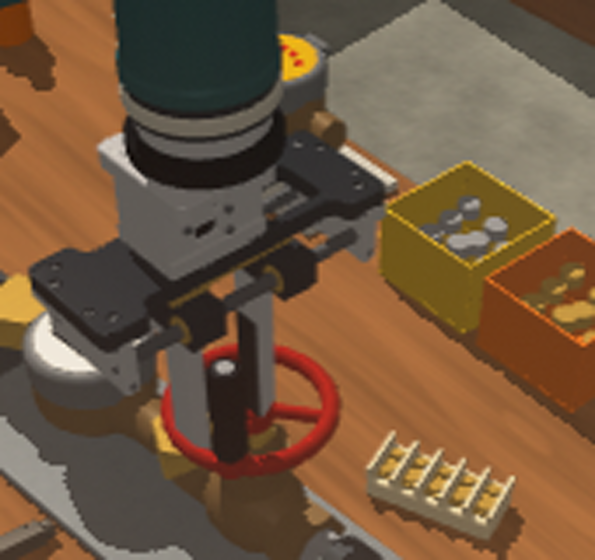

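```bash
python3 - <<'E'
from h import *
o,d=ray("wrist",(279,294));print(o,d, atz("wrist",(279,294),.244),atz("wrist",(345,188),.177))
E
```

```text
[ 0.50997194 -0.03696239  0.37866989] [ 0.01041126 -0.46803924 -0.88364635] [ 0.51155864 -0.10829272  0.244     ] [ 0.55034354 -0.07527632  0.177     ]
```

Request:
jog_arm(moves=[[0,0,0,0,-1,0,10],[0,0,0,0,0,0,10],[0,0,0,0,0,0,10],[0,0,0,0,0,0,10]])

```text
time: 4.78
tool_pos: [0.5108, -0.1079, 0.2977]
ee_rot: [-3.141, -0.002, 0.008]
wrist_force: [6.6, 2.2, -2.4]
width: 0.0214
```

```bash
cat > arc.py <<'E'
import sys,numpy as np
a0,st,n=map(float,sys.argv[1:4]);r=float(sys.argv[4]) if len(sys.argv)>4 else 50
n=int(n);a=np.radians(a0+st*np.arange(n+1));p=r*np.c_[np.cos(a),np.sin(a)]
q=np.round(p-p[0],1);d=np.diff(q,axis=0).round(1)
print([[0,0,0,float(x),float(y),0,10] for x,y in d],"end angle",a0+st*n)
E
python3 arc.py 220 -15 6
```

```text
[[0, 0, 0, -7.0, 11.0, 0, 10], [0, 0, 0, -3.9, 12.5, 0, 10], [0, 0, 0, -0.6, 13.0, 0, 10], [0, 0, 0, 2.8, 12.7, 0, 10], [0, 0, 0, 6.0, 11.6, 0, 10], [0, 0, 0, 8.9, 9.6, 0, 10]] end angle 130.0
```

Request:
jog_arm(moves=[[0,0,0,-7.0,11.0,0,10],[0,0,0,-3.9,12.5,0,10],[0,0,0,-0.6,13.0,0,10],[0,0,0,2.8,12.7,0,10],[0,0,0,6.0,11.6,0,10],[0,0,0,8.9,9.6,0,10]])

```text
time: 5.52
tool_pos: [0.5161, -0.04, 0.2977]
ee_rot: [3.135, 0.001, 0.005]
wrist_force: [0.9, -7.2, -1.0]
width: 0.0213
```

Request:
jog_arm(moves=[[0,0,0,0,0,0,10]])

```text
time: 5.65
tool_pos: [0.517, -0.0391, 0.2977]
ee_rot: [3.137, -0.001, 0.007]
wrist_force: [3.6, -4.0, -2.0]
width: 0.0213
```

```bash
python3 - <<'E'
from h import *
o=get_obs();print(o["tool_pos"],o["wrist_force"],o["wrist_torque"])
for n in("wrist","top"):
    im=snapshot(n);cv2.imwrite(f"pics/{n}4.png",im[:,:,::-1])
E
python3 arc.py 130 -12 9
```

```text
[ 0.51702727 -0.0391203   0.29765155] [ 3.60239593 -4.01807727 -2.02648586] [-0.56117233 -0.6290074  -0.01269706]
[[0, 0, 0, 8.7, 5.8, 0, 10], [0, 0, 0, 9.7, 4.0, 0, 10], [0, 0, 0, 10.3, 1.8, 0, 10], [0, 0, 0, 10.4, -0.4, 0, 10], [0, 0, 0, 10.1, -2.5, 0, 10], [0, 0, 0, 9.4, -4.6, 0, 10], [0, 0, 0, 8.3, -6.4, 0, 10], [0, 0, 0, 6.7, -8.0, 0, 10], [0, 0, 0, 4.9, -9.3, 0, 10]] end angle 22.0
```

View pics/wrist4.png

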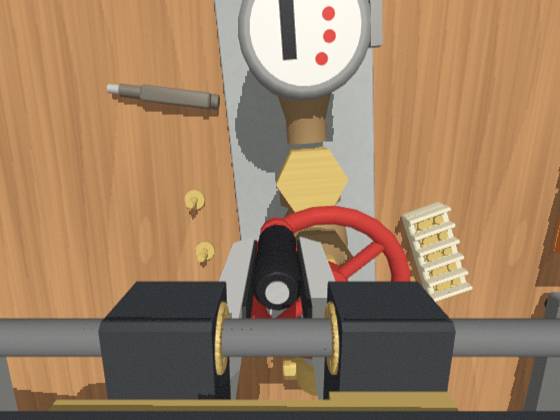

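Request:
jog_arm(moves=[[0,0,0,8.7,5.8,0,10],[0,0,0,9.7,4.0,0,10],[0,0,0,10.3,1.8,0,10],[0,0,0,10.4,-0.4,0,10],[0,0,0,10.1,-2.5,0,10],[0,0,0,9.4,-4.6,0,10],[0,0,0,8.3,-6.4,0,10],[0,0,0,6.7,-8.0,0,10],[0,0,0,4.9,-9.3,0,10],[0,0,0,0,0,0,10]])

```text
time: 7.0
tool_pos: [0.5964, -0.0582, 0.2977]
ee_rot: [3.141, -0.004, 0.007]
wrist_force: [3.6, 0.2, -1.4]
width: 0.0216
```

```bash
python3 arc.py 22 -5 5
```

```text
[[0, 0, 0, 1.5, -4.1, 0, 10], [0, 0, 0, 1.0, -4.2, 0, 10], [0, 0, 0, 0.8, -4.3, 0, 10], [0, 0, 0, 0.3, -4.4, 0, 10], [0, 0, 0, 0.0, -4.3, 0, 10]] end angle -3.0
```

Request:
jog_arm(moves=[[0,0,0,1.5,-4.1,0,10],[0,0,0,1.0,-4.2,0,10],[0,0,0,0.8,-4.3,0,10],[0,0,0,0,0,0,10]])

```text
time: 7.5
tool_pos: [0.5994, -0.0697, 0.2977]
ee_rot: [-3.141, -0.004, 0.009]
wrist_force: [4.0, 3.8, 0.2]
width: 0.0219
```

Request:
jog_arm(moves=[[0,0,0,0.2,-3,0,10],[0,0,0,0,0,0,10]])

```text
time: 7.75
tool_pos: [0.5997, -0.0725, 0.2977]
ee_rot: [-3.141, -0.004, 0.009]
wrist_force: [5.1, 3.1, -1.8]
width: 0.0216
```

Request:
jog_arm(moves=[[0,0,0,0,-2,0,10],[0,0,0,0,0,0,10]])

```text
time: 8.0
tool_pos: [0.5997, -0.0731, 0.2977]
ee_rot: [-3.138, -0.004, 0.01]
wrist_force: [5.1, 6.1, -1.2]
width: 0.0216
```

Request:
jog_arm(moves=[[0,0,0,0,-2,0,10],[0,0,0,0,0,0,10]])

```text
time: 8.25
tool_pos: [0.5997, -0.0735, 0.2977]
ee_rot: [-3.135, -0.004, 0.012]
wrist_force: [4.7, 10.7, -0.5]
width: 0.0219
```

Request:
jog_arm(moves=[[0,0,0,0,-2,0,10],[0,0,0,0,0,0,10],[0,0,0,0,0,0,10]])

```text
time: 8.62
tool_pos: [0.5998, -0.0739, 0.2977]
ee_rot: [-3.132, -0.004, 0.013]
wrist_force: [4.7, 14.2, -0.6]
width: 0.0214
```

```bash
python3 - <<'E'
from h import *
for n in("wrist","top","side"):
    im=snapshot(n);cv2.imwrite(f"pics/{n}5.png",im[:,:,::-1])
a=cv2.imread("pics/top5.png")[130:290,110:340];cv2.imwrite("pics/top5z.png",cv2.resize(a,None,fx=3.4,fy=3.4,interpolation=2))
E
```

```text
(no output)
```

View pics/wrist5.png

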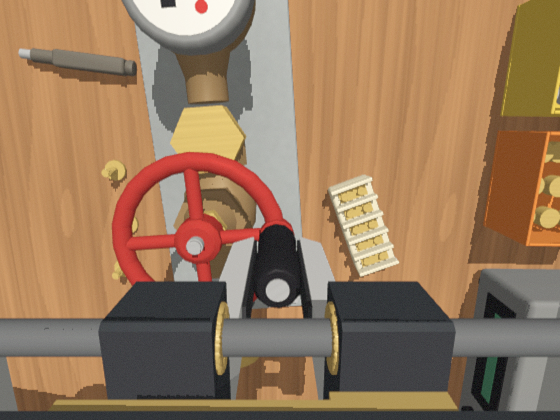

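View pics/side5.png

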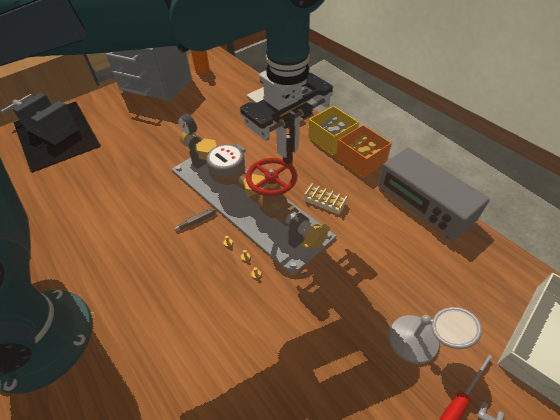

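```bash
python3 - <<'E'
from h import *
print(atz("wrist",(278,290),.244),atz("wrist",(195,243),.176),get_obs()["tool_pos"])
E
python3 arc.py 5 15 12; python3 arc.py 185 15 12
```

```text
[ 0.60085218 -0.07266953  0.244     ] [ 0.55069139 -0.07612241  0.176     ] [ 0.59976062 -0.07394393  0.29770601]
[[0, 0, 0, -2.8, 12.7, 0, 10], [0, 0, 0, -6.1, 11.6, 0, 10], [0, 0, 0, -8.8, 9.6, 0, 10], [0, 0, 0, -11.0, 7.1, 0, 10], [0, 0, 0, -12.4, 3.9, 0, 10], [0, 0, 0, -13.1, 0.6, 0, 10], [0, 0, 0, -12.7, -2.9, 0, 10], [0, 0, 0, -11.6, -6.0, 0, 10], [0, 0, 0, -9.6, -8.8, 0, 10], [0, 0, 0, -7.0, -11.0, 0, 10], [0, 0, 0, -4.0, -12.5, 0, 10], [0, 0, 0, -0.5, -13.0, 0, 10]] end angle 185.0
[[0, 0, 0, 2.8, -12.7, 0, 10], [0, 0, 0, 6.1, -11.6, 0, 10], [0, 0, 0, 8.8, -9.6, 0, 10], [0, 0, 0, 11.0, -7.1, 0, 10], [0, 0, 0, 12.4, -3.9, 0, 10], [0, 0, 0, 13.1, -0.6, 0, 10], [0, 0, 0, 12.7, 2.9, 0, 10], [0, 0, 0, 11.6, 6.0, 0, 10], [0, 0, 0, 9.6, 8.8, 0, 10], [0, 0, 0, 7.0, 11.0, 0, 10], [0, 0, 0, 4.0, 12.5, 0, 10], [0, 0, 0, 0.5, 13.0, 0, 10]] end angle 365.0
```

Measured handle angle is about 4–5° in the world, which matches the rig yaw, so the wheel is at its closed stop. I'll take off the push and start the two turns.

Request:
jog_arm(moves=[[0,0,0,0,6,0,10]])

```text
time: 8.9
tool_pos: [0.5997, -0.0724, 0.2977]
ee_rot: [3.141, -0.004, 0.009]
wrist_force: [5.4, -3.9, -2.5]
width: 0.0215
```

Request:
jog_arm(moves=[[0,0,0,-2.8,12.7,0,10],[0,0,0,-6.1,11.6,0,10],[0,0,0,-8.8,9.6,0,10],[0,0,0,-11.0,7.1,0,10],[0,0,0,-12.4,3.9,0,10],[0,0,0,-13.1,0.6,0,10],[0,0,0,-12.7,-2.9,0,10],[0,0,0,-11.6,-6.0,0,10],[0,0,0,-9.6,-8.8,0,10],[0,0,0,-7.0,-11.0,0,10],[0,0,0,-4.0,-12.5,0,10],[0,0,0,-0.5,-13.0,0,10]])

```text
time: 10.4
tool_pos: [0.4999, -0.0816, 0.2977]
ee_rot: [-3.14, -0.005, 0.008]
wrist_force: [10.8, 5.1, -5.3]
width: 0.0215
```

Request:
jog_arm(moves=[[0,0,0,0,0,0,10],[0,0,0,0,0,0,10]])

```text
time: 10.65
tool_pos: [0.5001, -0.0828, 0.2977]
ee_rot: [3.14, -0.005, 0.007]
wrist_force: [9.9, 0.2, -3.7]
width: 0.0216
```

Request:
jog_arm(moves=[[0,0,0,2.8,-12.7,0,10],[0,0,0,6.1,-11.6,0,10],[0,0,0,8.8,-9.6,0,10],[0,0,0,11.0,-7.1,0,10],[0,0,0,12.4,-3.9,0,10],[0,0,0,13.1,-0.6,0,10],[0,0,0,12.7,2.9,0,10],[0,0,0,11.6,6.0,0,10],[0,0,0,9.6,8.8,0,10],[0,0,0,7.0,11.0,0,10],[0,0,0,4.0,12.5,0,10],[0,0,0,0.5,13.0,0,10]])

```text
time: 12.15
tool_pos: [0.6, -0.073, 0.2977]
ee_rot: [3.139, -0.003, 0.008]
wrist_force: [1.6, -4.2, -0.7]
width: 0.0214
```

```bash
python3 - <<'E'
from h import *
o=get_obs();print(o["tool_pos"],o["wrist_force"])
im=snapshot("wrist");cv2.imwrite("pics/wrist6.png",im[:,:,::-1])
E
```

```text
[ 0.59996031 -0.07298471  0.29770252] [ 1.60571854 -4.17752903 -0.73699769]
```

View pics/wrist6.png

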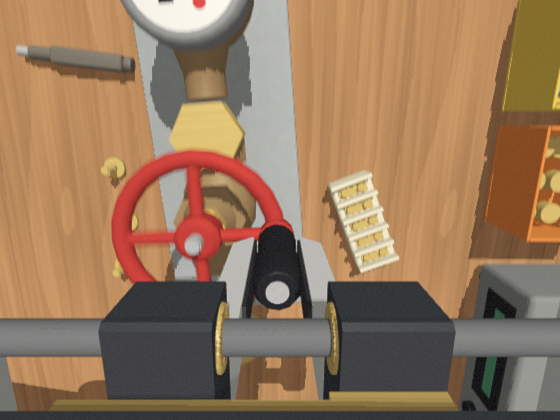

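One turn is done: the handle top is at (278,292), the hub at (197,240), and the wheel is back in the same attitude as when closed. Starting the second turn.

Request:
jog_arm(moves=[[0,0,0,-2.8,12.7,0,10],[0,0,0,-6.1,11.6,0,10],[0,0,0,-8.8,9.6,0,10],[0,0,0,-11.0,7.1,0,10],[0,0,0,-12.4,3.9,0,10],[0,0,0,-13.1,0.6,0,10],[0,0,0,-12.7,-2.9,0,10],[0,0,0,-11.6,-6.0,0,10],[0,0,0,-9.6,-8.8,0,10],[0,0,0,-7.0,-11.0,0,10],[0,0,0,-4.0,-12.5,0,10],[0,0,0,-0.5,-13.0,0,10]])

```text
time: 13.7
tool_pos: [0.4998, -0.0803, 0.2977]
ee_rot: [-3.137, -0.006, 0.01]
wrist_force: [11.9, 5.1, -5.7]
width: 0.0216
```

Request:
jog_arm(moves=[[0,0,0,2.8,-12.7,0,10],[0,0,0,6.1,-11.6,0,10],[0,0,0,8.8,-9.6,0,10],[0,0,0,11.0,-7.1,0,10],[0,0,0,12.4,-3.9,0,10],[0,0,0,13.1,-0.6,0,10],[0,0,0,12.7,2.9,0,10],[0,0,0,11.6,6.0,0,10],[0,0,0,9.6,8.8,0,10],[0,0,0,7.0,11.0,0,10],[0,0,0,4.0,12.5,0,10],[0,0,0,0.5,13.0,0,10]])

```text
time: 15.2
tool_pos: [0.5999, -0.0725, 0.2977]
ee_rot: [3.14, -0.003, 0.008]
wrist_force: [1.6, -4.5, -0.6]
width: 0.0217
```

Request:
jog_arm(moves=[[0,0,0,0,0,0,10],[0,0,0,0,0,0,10],[0,0,0,0,0,0,10],[0,0,0,0,0,0,10]])

```text
time: 15.7
tool_pos: [0.5996, -0.071, 0.2977]
ee_rot: [-3.137, -0.004, 0.01]
wrist_force: [5.7, 3.6, -2.7]
width: 0.0215
```

```bash
python3 - <<'E'
from h import *
o=get_obs();print(o["tool_pos"],o["wrist_force"],o["qvel"].round(4))
for n in("wrist","side","top"):
    im=snapshot(n);cv2.imwrite(f"pics/{n}7.png",im[:,:,::-1])
E
```

```text
[ 0.59958813 -0.0710291   0.29774133] [ 5.6791181   3.55012469 -2.67999008] [ 0.0002 -0.0001 -0.0006 -0.0005  0.0018  0.0004]
```

View pics/wrist7.png

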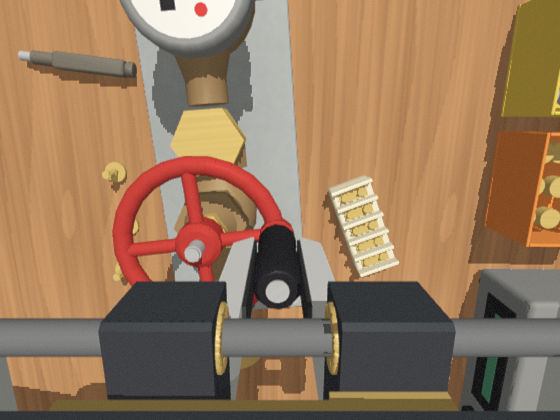

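View pics/side7.png

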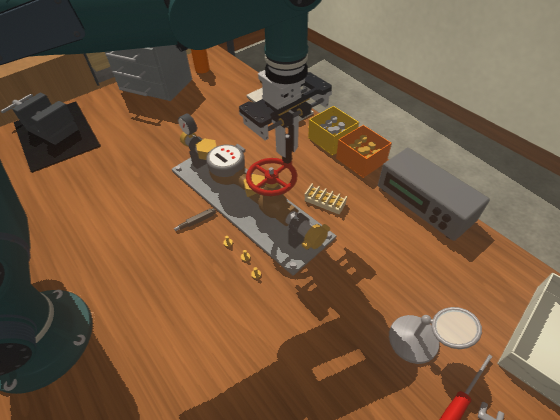

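Request:
jog_arm(moves=[[0,0,0,0,-1.8,0,10],[0,0,0,0,0,0,10],[0,0,0,0,0,0,10],[0,0,0,0,0,0,10]])

```text
time: 16.35
tool_pos: [0.5997, -0.0729, 0.2977]
ee_rot: [-3.138, -0.004, 0.01]
wrist_force: [5.2, 4.0, -1.7]
width: 0.0218
```

```bash
python3 - <<'E'
from h import *
o=get_obs();print(o["tool_pos"],o["wrist_force"],o["width"],abs(o["qvel"]).max())
print(close_job())
E
```

```text
[ 0.59974008 -0.07289355  0.29773531] [ 5.15376934  4.00854208 -1.66876808] 0.021810177582159848 0.0016275830649874288
the job is handed in; nothing more can be done
None
```

The valve is preset two turns open from its closed stop, and the gripper is still holding the crank handle. I handed the job in at about 16.4 s of the 61 s allowed, and no verdict was reported.

- **Closed stop:** I turned the wheel clockwise about 215° until it stopped. The gripper stayed near y = -0.073 m while the sideways force rose from about 3 N to 14 N. The handle then lay about 5° from the robot's x direction, which matches the rig's yaw.
- **Two turns open:** I backed it off anticlockwise by two full circles. They overshot by about 2 mm at the handle, so I nudged it back. The gripper ended at (0.5997, -0.0729) m, within about 1 mm (0.02 rad) of where it met the stop.
- **Grip:** The fingers stand 21.8 mm apart on the 22 mm handle. The gripper measured within 2 mm of the handle's axis, and the arm is still. The grasp is about 6 mm above the handle's middle.
- **Bench:** In the last side picture, taken just before the nudge, the screws, terminal block, magnifier and punch look unmoved; I did not measure them.

The first camera measurements of the hub differed by up to about 5 mm. The gripper's path round the circle settled that, giving a diameter close to 100 mm. I had no direct reading of the wheel angle; it comes from the gripper position and the pictures.

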